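Release a stuck specimen drawer with the release pin

TASK

The specimen drawer is shut on its spring catch: take the red-handled release pin out of its wooden stand, put its wooden end down the brass-ringed hole in the cabinet's roof and push the hidden catch gently until the drawer springs out. Then put the pin back in its stand, seated upright down to its collar, and pull the blue-fronted drawer all the way open by its black tab. Do not bang or lean the pin hard on the cabinet, and leave the things lying about alone.

Things in the scene. Friction and masses are not known exactly. Their poses are not given: they have to be found in the camera images.
- cabinet: white steel cabinet, fixed, 150 (x) by 110 (y) by 80 mm high, roof 6 mm thick; origin at the centre of its underside, z up, its front (drawer side) faces its own -x; yaw varies widely. The hidden catch in it gives way to a downward push: 3 N at first, 7 to 10 N at the release, which comes after some 6 mm of travel; hard stop at 8 mm. More than 20 N from the pin damages it.
- release_hole (a point): centre of the 11 mm round hole with a brass ring in the roof, at the roof's top surface (80 mm above the bench), 30 mm behind the cabinet's centre. Straight below lies the hidden 18 mm wide pad of the spring catch: how deep differs from cabinet to cabinet, 16 to 30 mm below the roof's top, and cannot be seen beforehand.
- drawer (a joint): opening of the drawer, m: 0 shut (caught), 0.09 fully open at its stop; slides along the cabinet's own -x. When the catch lets go, the drawer's spring throws it out by some 30 to 45 mm; from there it slides easily (1 to 3 N) and stays where it is left.
- pull (a point): middle of the drawer's black pull tab: the tab is 14 mm wide across the cabinet's y, sticks 35 mm out of the front in -x with a 19 mm round bead at its end, and is 24 mm high (34 to 58 mm above the bench); this point lies 18 mm out from the front, 46 mm above the bench. Pinch it from above across its width. It moves with the drawer.
- stand: pale wooden block 54 by 54 mm on an aluminium base plate 70 by 70 mm, top 70 mm above the bench, fixed; origin at the centre of its underside.
- stand_hole (a point): centre of the mouth of the stand's 11 mm hole at its top surface (70 mm above the bench); the hole is 62 mm deep, straight down.
- pin: release pin, 50 g, 112 mm long, standing upright in the stand at the start: wooden dowel 8 mm in diameter with a bevelled end, a brass collar 24 mm across and 4 mm thick whose underside is 58 mm above the tip and rests on the stand, and above it a red square handle 18 by 18 mm, from 62 to 112 mm above the tip. Origin at the tip's centre, z up along the pin, x and y square to the handle's faces.
- pin_tip (a point): centre of the pin's lower end.
- pin_grip (a point): on the pin's axis in the handle, 90 mm above the tip: a good place to grip.
- hardness_block: grey steel disc 61 mm across, 15 mm high, a bystander; origin under its centre.
- black_specimen: black round mounted specimen 31 mm across, 19 mm high, a bystander; origin under its centre.
- usb_stick: small black stick 17 by 52 by 8 mm, a bystander; origin under its centre.
- indenter_tube: black upright tube 27 mm across, 60 mm high, a bystander; origin under its centre.
Not all that is in view belongs to the job. There is more than one size of the stand; the job needs the larger.

How it is judged:
On the way, in this order (a step that is already met when the one before it is completed fails the run):
1. with the pin down the release hole, the drawer springs out (value of joint drawer above 0.015 m and z of pin_tip in the frame of release_hole below -0.012 m and horizontal distance between pin_tip and release_hole below 0.006 m), for 0.1 s.
2. the pin is back in its stand, upright and seated to its collar (z of pin_tip in the frame of stand_hole below -0.054 m and horizontal distance between pin_tip and stand_hole below 0.006 m and angle between pin's own z axis and vertical below 0.1 rad), for 0.2 s.
3. the drawer is pulled all the way open (value of joint drawer above 0.08 m), for 0.2 s.
At the end, for the whole second after the job is handed in: The drawer is open by more than 80 of its 90 mm and at rest; the pin stands at rest in the stand's hole, its tip more than 54 mm below the stand's top (collar seated within 4 mm), within 6 mm of the hole's axis, tilted less than 0.1 rad (all of step 2 and value of joint drawer above 0.08 m and velocity of joint drawer below 0.02 m/s and linear speed of pin below 0.02 m/s); the robot touches nothing.
It fails at once if the pin is pressed on the cabinet, its catch or its stop with more than 20 N (contact force between pin and cabinet above 20 N).
It fails at once if the hardness block is moved by more than 30 mm (distance of hardness_block from where it was at the start of the episode above 0.03 m).
It fails at once if the black specimen is moved by more than 30 mm (distance of black_specimen from where it was at the start of the episode above 0.03 m).
It fails at once if the usb stick is moved by more than 30 mm (distance of usb_stick from where it was at the start of the episode above 0.03 m).
It fails at once if the indenter tube is moved by more than 30 mm (distance of indenter_tube from where it was at the start of the episode above 0.03 m).
It also fails if it takes over 72 s, if anything falls off the work surface, if the arm or the gripper's body presses on something with over 40 N, if the wrist force passes 120 N, or if a joint passes its speed limit or range.

ROBOT

A 6-joint arm with a two-finger parallel gripper is mounted at the origin on a cart in front of the work surface, level with it; the furniture and walls round the work are solid. World frame = base frame: x ahead of the robot, y to its left, z up, the work surface at z = 0. Lengths are in m, angles in rad, forces in N, time in s.
With the tool pointing down it reaches from about 0.3 to 0.75 m from the base axis. Payload 8.5 kg.
Tool frame: the origin (TCP) lies at the very end of the fingers, on their centre line; the grasp point (between the pads) lies 19 mm behind it; z points along the fingers, x is the direction in which the jaws open and shut, and the axes are right-handed (so a half turn about z gives the same grasp; the last joint's range is limited). The gripper opens to 88 mm and grips with 3 to 60 N. Pads are 18 mm wide; open, the fingers measure 123 mm over their backs; the gripper's body (75 mm by 187 mm) begins 45 mm behind the grasp point.
Start: joints at [1.126, 0.381, 1.297, -0, 1.464, -0.215], TCP at [0.125, 0.536, 0.239] pointing down, gripper open.
Joint ranges: [-3.11, 3.11], [-0.89, 2.33], [0.22, 2.48], [-1.42, 4.56], [0.17, 2.85], [-2.88, 2.88]. Speed limits (rad/s): [2.39, 2.39, 3.14, 3.14, 3.14, 3.14].

INTERFACE

Orientations are given as a 3x3 rotation matrix whose columns are the frame's x, y, z axes.
In Python, from station import sense, snapshot, close_job gives the robot as it stands.
- The arm moves only by the shell command python3 -m handwheel 'ROWS' [FORCE]. ROWS is JSON, a list of rows, each an object with "translation": the shift along the tool's x, y, z in mm, a list of three; "dr": the turn, a rotation vector about the tool's x, y, z in rad, a list of three; "jaw": the closure, from -1 (fully open) to 1 (shut). A call has 1 to 8 rows; each row is the pose to reach, as a shift and turn from the pose commanded when the call began, along the tool's axes at that moment; what a row does not reach only later rows make up. A row lasts 1/12 s, in which the tool goes at most 41.7 mm and 7.16 degrees, less where a joint would pass 70% of its speed; a pose out of reach is approached as far as the arm can. A call with a gripper value outside its range is refused whole. The fingers move at their own pace and stop on an object; FORCE is the grip in N (left out, the last holds). Time passes only in rows, so rows that repeat a pose let the fingers close. It gives the time, the measured TCP pose, the force and the opening at its end, in the units of the state.
- sense(): the state, without advancing time (a new reading comes with each control period).
- snapshot(name): name is "scene" or "top" or "wrist"; returns a dict with "color" (384x512x3 uint8, red, green, blue), "depth" (384x512 float32, m along the optical axis (not along the pixel's ray), 0 where there is no reading), "camera_matrix" (3x3 intrinsics, pixels), "R" (3x3) and "t" (3): a world point X has camera coordinates R X + t; the wrist camera has in their place "T_tool_cam" (4x4, takes a point from camera to tool coordinates, whose origin is the TCP and whose axes are the tool frame's). Camera axes: x right, y down, z forward; pixel columns grow to the right and rows downward; lengths in m; the calibration is good to about 2 mm. A picture is of the moment at which its call begins: read the wrist's pose just before it.
- close_job(): hands the job in, once; it reports no verdict.
The state is a dict: "time_s": time; "joint_positions": joint angles; "qvel": joint speeds; "effort": joint torques, N m; "position": TCP position; "eef_rot": TCP orientation; "force": force on the tool from outside, world axes, zero at the start; "moment": the same for the moment, N m; "gripper_width": opening from 0.0 (shut) to 1.0 (fully open).
Only numpy, scipy, OpenCV 4.12 (cv2) and the standard library are available. Lean on these libraries where they do the work, as an engineer would, in place of code of your own. Each camera call takes 0.05 s, during which the arm holds its last target. There are 200 camera calls.

## Working session

There is one attempt and no reset: what is moved stays moved. The work goes in short steps, Python scripts to look and compute and a shell command to move; the robot and the scene stay as the last step left them, time stands still between calls to the robot, and variables do not carry over. Pictures are saved under pics/ and viewed, about 8 in all and at most 12, crops included, and the job is handed in when it is done.

```bash
mkdir -p pics; ls; python3 - <<'E'
from station import sense, snapshot
import cv2, numpy as np, pickle
s=sense(); print({k:np.round(v,3).tolist() for k,v in s.items()})
d={}
for n in("scene","top"):
    p=snapshot(n); d[n]=p; print(n,np.round(p["camera_matrix"],1).tolist(),np.round(p["R"],3).tolist(),np.round(p["t"],3).tolist())
pickle.dump(d,open("d0.pkl","wb"))
im=np.vstack([d["scene"]["color"],d["top"]["color"]])[:,:,::-1]
cv2.imwrite("pics/a.png",cv2.resize(d["scene"]["color"][:,:,::-1],(800,600)))
cv2.imwrite("pics/b.png",cv2.resize(d["top"]["color"][:,:,::-1],(800,600)))
E
```

```text
pics
{'time_s': 0.0, 'joint_positions': [1.126, 0.381, 1.298, -0.0, 1.464, -0.215], 'qvel': [0.001, 0.0, 0.001, -0.001, -0.001, -0.003], 'effort': [0.001, -43.793, -22.456, 0.071, 0.035, -0.0], 'position': [0.125, 0.535, 0.238], 'eef_rot': [[0.228, 0.974, -0.001], [0.974, -0.228, -0.001], [-0.001, -0.0, -1.0]], 'force': [-0.054, -0.698, -0.406], 'moment': [-0.023, 0.003, -0.047], 'gripper_width': 1.001}
scene [[382.7, 0.0, 256.0], [0.0, 382.7, 186.5], [0.0, 0.0, 1.0]] [[0.505, -0.863, 0.004], [-0.596, -0.351, -0.722], [0.625, 0.362, -0.692]] [-0.303, 0.378, 0.6]
top [[436.9, 0.0, 252.3], [0.0, 436.9, 189.7], [0.0, 0.0, 1.0]] [[-0.0, -1.0, -0.013], [-0.984, 0.003, -0.178], [0.178, 0.013, -0.984]] [-0.015, 0.561, 1.233]
```

View pics/a.png

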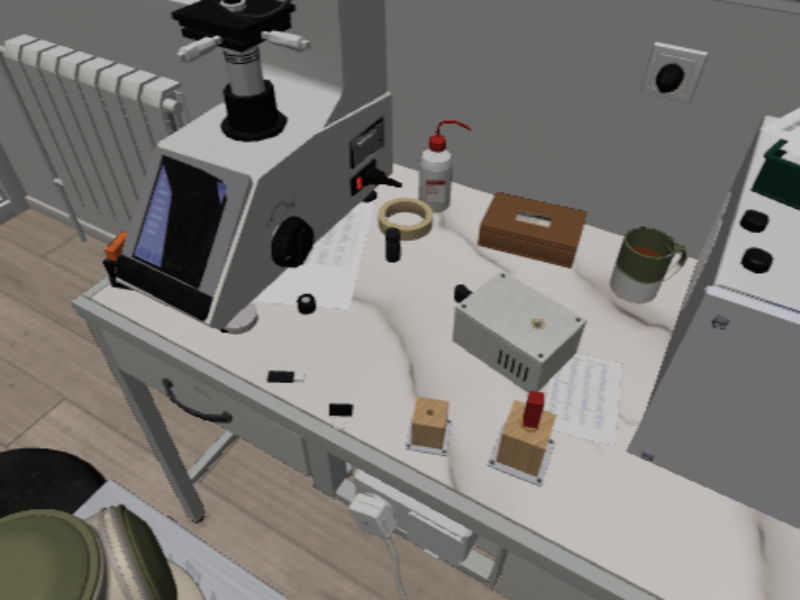

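View pics/b.png

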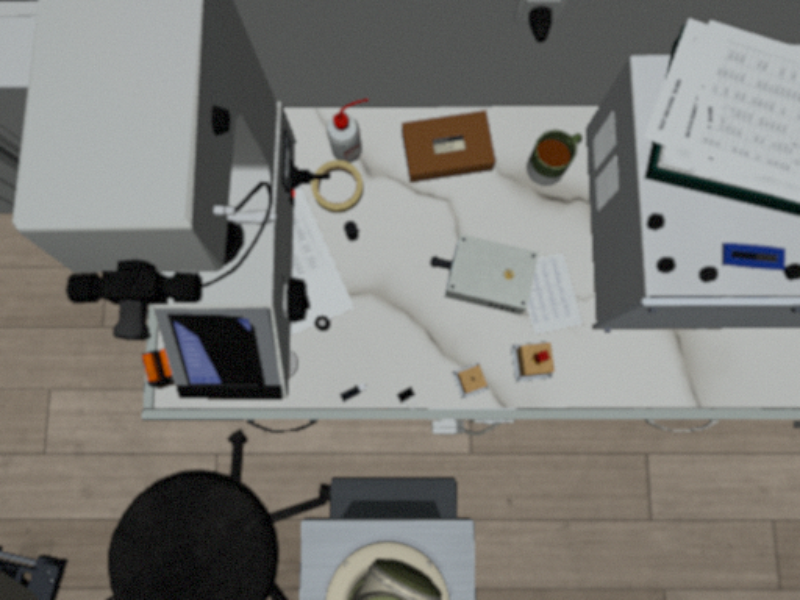

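Scene view: the cabinet's roof is at about (520,320), its brass hole at (538,323), and its black tab at (462,294). There are two stands: a small empty one at (430,425), top view (471,379), and a larger one holding the red pin at (525,445), top view (535,360). The larger one fits the job. Next I'll measure with point clouds.

```bash
cat > h.py <<'E'
import numpy as np, cv2, pickle
from station import sense, snapshot
def world(p,pose=None):
    """HxWx3 world points; pose=(R,t) of the tool for the wrist"""
    K=p["camera_matrix"]; d=p["depth"]; v,u=np.indices(d.shape)
    C=np.stack([(u-K[0,2])/K[0,0]*d,(v-K[1,2])/K[1,1]*d,d],-1)
    if pose is None: return (C-p["t"])@p["R"]
    T=p["T_tool_cam"]; return (C@T[:3,:3].T+T[:3,3])@pose[0].T+pose[1]
def proj(p,X,pose=None):
    if pose is None: c=p["R"]@X+p["t"]
    else:
        T=p["T_tool_cam"]; c=T[:3,:3].T@(pose[0].T@(X-pose[1])-T[:3,3])
    return (p["camera_matrix"]@(c/c[2]))[:2]
def ray(p,uv,z,pose=None):
    """world point on pixel uv's ray at height z"""
    r=np.linalg.inv(p["camera_matrix"])@np.array([*uv,1.])
    if pose is None: o=-p["R"].T@p["t"]; r=p["R"].T@r
    else:
        T=p["T_tool_cam"]; o=pose[0]@T[:3,3]+pose[1]; r=pose[0]@T[:3,:3]@r
    return o+r*(z-o[2])/r[2]
E
python3 - <<'E'
from h import *
d=pickle.load(open("d0.pkl","rb"))
def rect(P):
    (c,s,a)=cv2.minAreaRect((P[:,:2]*1000).astype(np.float32)); return np.round(c,1),np.round(s,1),round(a,1)
for n in d:
    p=d[n]; W=world(p); ok=p["depth"]>0; z=W[...,2]
    m=(ok&(z>.045)&(z<.125)&(W[...,0]<.75)&(W[...,0]>.15)&(np.abs(W[...,1])<.5)).astype(np.uint8)
    k,l,st,ce=cv2.connectedComponentsWithStats(m)
    for i in range(1,k):
        if st[i,4]<15: continue
        P=W[l==i]; print(n,st[i].tolist(),"z",np.round(np.percentile(P[:,2],[5,50,95]),3),*rect(P))
        if st[i,4]>400:
            Q=P[(P[:,2]>.074)&(P[:,2]<.087)]; print("   roof",*rect(Q),Q[:,2].mean())
    # red
    c=p["color"].astype(int); r=ok&(c[...,0]>110)&(c[...,1]<60)&(W[...,0]<.45)&(z>0.08)
    if r.any(): print(n,"red",np.round(np.median(W[r],0),3),r.sum(),np.round(W[r].max(0),3), rect(W[r]))
    a={'scene':(265,150,130,170),'top':(260,130,120,130)}[n]
    cr=p["color"][a[1]:a[1]+a[3],a[0]:a[0]+a[2],::-1]; cv2.imwrite(f"pics/c_{n}.png",cv2.resize(cr,None,fx=4,fy=4,interpolation=cv2.INTER_CUBIC)[:600])
i=[cv2.imread(f"pics/c_{n}.png") for n in("scene","top")]
i=[cv2.resize(x,(400,int(x.shape[0]*400/x.shape[1]))) for x in i]; H=max(x.shape[0] for x in i)
cv2.imwrite("pics/c.png",np.hstack([cv2.copyMakeBorder(x,0,H-x.shape[0],0,0,0) for x in i]))
E
```

```text
scene [65, 107, 165, 103, 4855] z [0.054 0.093 0.122] [504.9 231.7] [251.7 442.4] 48.6
   roof [508.2 225.2] [243.6 428.9] 48.8 0.0801682661234312
scene [246, 145, 10, 11, 86] z [0.047 0.058 0.061] [691.8  70.9] [25.7 24.7] 44.6
scene [290, 173, 85, 69, 3327] z [0.051 0.079 0.081] [ 606.8 -175.1] [192.6 114.2] 75.8
   roof [ 602.1 -194.6] [151.4 114.1] 76.0 0.07970180070761444
scene [416, 183, 27, 72, 224] z [0.05  0.092 0.122] [ 657.7 -391.6] [181.    3.9] 0.1
scene [319, 250, 37, 45, 1004] z [0.051 0.07  0.123] [ 441.4 -273.8] [57.  53.8] 6.0
   roof [ 436.3 -272.9] [22.4 12.9] 79.1 0.0798621776817967
scene [263, 254, 24, 23, 423] z [0.048 0.054 0.056] [ 405.4 -156.8] [44.5 41.5] 19.7
   roof [0. 0.] [0. 0.] 0.0 nan
scene [404, 256, 78, 52, 1958] z [0.049 0.087 0.121] [ 510.6 -430.5] [127.8  62.8] 57.6
   roof [ 501.8 -444.3] [  4.9 111.1] 0.6 0.08049852013773028
scene red [ 0.442 -0.275  0.124] 67 [ 0.45  -0.265  0.126] (array([ 442. , -273.5]), array([17.8, 16.4]), 24.8)
top [379, 120, 48, 90, 811] z [0.049 0.087 0.122] [ 608.3 -400.7] [266.7  99.5] 22.3
   roof [ 607.8 -401.4] [
[... 151 characters left out ...]
051 0.059 0.063] [695.8  68.5] [26.6 24.5] 0.7
top [276, 150, 69, 49, 2148] z [0.059 0.079 0.084] [ 608.9 -178.1] [191.2 112.6] 76.3
   roof [ 604.4 -197.9] [150.6 111.9] 76.3 0.07957429154617032
top [91, 189, 108, 67, 1966] z [0.054 0.095 0.122] [426.5 276.4] [159.  334.3] 16.9
   roof [425.3 268.9] [153.4 319.4] 17.5 0.08005254320075073
top [333, 219, 22, 21, 390] z [0.058 0.07  0.123] [ 443.9 -276.5] [53.9 55.8] 5.6
top [293, 233, 19, 19, 209] z [0.049 0.053 0.057] [ 408.  -159.3] [41.4 42.1] 20.0
top red [ 0.444 -0.275  0.123] 29 [ 0.45  -0.267  0.128] (array([ 443.4, -275.4]), array([14.4, 13.9]), 20.6)<stdin>:13: RuntimeWarning: Mean of empty slice.
  ret = ret.dtype.type(ret / rcount)
```

View pics/c.png

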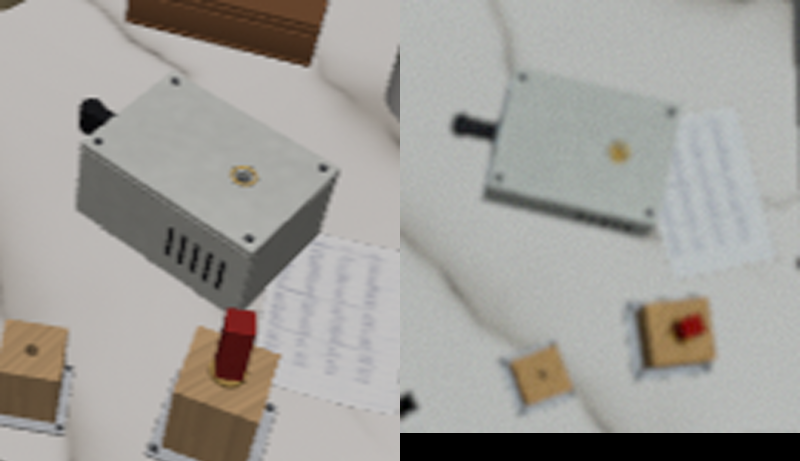

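Larger stand at about (443,-276) mm with the pin in it. Cabinet centre is about (603,-196), its front faces direction 76°, and the hole is near (596,-225). I'll move over towards the stand.

```bash
python3 -m handwheel '[{"translation":[-341,239,-30],"dr":[0,0,0.9],"jaw":-1},{"translation":[-341,239,-30],"dr":[0,0,0.9],"jaw":-1},{"translation":[-341,239,-30],"dr":[0,0,0.9],"jaw":-1},{"translation":[-341,239,-30],"dr":[0,0,0.9],"jaw":-1},{"translation":[-341,239,-30],"dr":[0,0,0.9],"jaw":-1},{"translation":[-341,239,-30],"dr":[0,0,0.9],"jaw":-1},{"translation":[-341,239,-30],"dr":[0,0,0.9],"jaw":-1},{"translation":[-341,239,-30],"dr":[0,0,0.9],"jaw":-1}]' 20; cat >> h.py <<'E'
def go(x,y,z,yaw=None):
    """print the tool-frame translation (mm) and dr z to the world TCP target"""
    s=sense(); R=np.array(s["eef_rot"]); t=R.T@(np.array([x,y,z])-s["position"])*1000
    c=np.degrees(np.arctan2(R[1,0],R[0,0])); print("pos",np.round(s["position"],4),"yaw",round(c,1),"F",np.round(s["force"],1),"j",np.round(s["joint_positions"],2),"w",round(s["gripper_width"],3),"t",round(s["time_s"],2),"down",np.round(R[:,2],4))
    print("-> tr",np.round(t,1),"|t|",round(np.linalg.norm(t)), "drz",None if yaw is None else round(np.radians(c-yaw),3))
E
python3 -c "
from h import *
go(.40,-.26,.27,-14)"
```

```text
time_s: 0.77
position: [0.2489, 0.2252, 0.2628]
eef_rot: [[0.907, 0.422, 0.0], [0.422, -0.907, 0.0], [0.0, 0.0, -1.0]]
force: [1.5, 0.1, 0.9]
gripper_width: 0.998
pos [0.2489 0.2252 0.2628] yaw 24.9 F [1.5 0.1 0.9] j [ 0.38 -0.03  1.75 -0.    1.42 -0.06] w 0.998 t 0.77 down [ 1.e-04  0.e+00 -1.e+00]
-> tr [-67.5 503.7  -7.2] |t| 508 drz 0.68
```

```bash
python3 -m handwheel '[{"translation":[-10,189,-7],"dr":[0,0,0.3],"jaw":-1},{"translation":[-10,189,-7],"dr":[0,0,0.3],"jaw":-1},{"translation":[-10,189,-7],"dr":[0,0,0.3],"jaw":-1},{"translation":[-10,189,-7],"dr":[0,0,0.3],"jaw":-1},{"translation":[-68,504,-7],"dr":[0,0,0.68],"jaw":-1},{"translation":[-68,504,-7],"dr":[0,0,0.68],"jaw":-1},{"translation":[-68,504,-7],"dr":[0,0,0.68],"jaw":-1},{"translation":[-68,504,-7],"dr":[0,0,0.68],"jaw":-1}]' >/dev/null;  python3 -c "
from h import *
go(.40,-.26,.27,-14)"
```

```text
pos [ 0.3559 -0.0902  0.2693] yaw -14.1 F [ 1.1  1.  -0.4] j [-0.57  0.02  1.68  0.    1.44 -0.33] w 1.004 t 1.43 down [ 2.e-04  0.e+00 -1.e+00]
-> tr [ 84.2 153.9  -0.7] |t| 175 drz -0.002
```

```bash
python3 -m handwheel '[{"translation":[84,154,0],"dr":[0,0,0],"jaw":-1},{"translation":[84,154,0],"dr":[0,0,0],"jaw":-1},{"translation":[84,154,0],"dr":[0,0,0],"jaw":-1},{"translation":[84,154,0],"dr":[0,0,0],"jaw":-1},{"translation":[84,154,0],"dr":[0,0,0],"jaw":-1},{"translation":[84,154,0],"dr":[0,0,0],"jaw":-1},{"translation":[84,154,0],"dr":[0,0,0],"jaw":-1},{"translation":[84,154,0],"dr":[0,0,0],"jaw":-1}]' >/dev/null;  python3 - <<'E'
from h import *
go(.443,-.276,.20,-14)
s=sense(); p=snapshot("wrist"); pose=(np.array(s["eef_rot"]),np.array(s["position"])); pickle.dump((p,pose),open("w1.pkl","wb"))
print(np.round(p["T_tool_cam"],3).tolist(),np.round(p["camera_matrix"],1).tolist())
W=world(p,pose); c=p["color"].astype(int); z=W[...,2]
r=(c[...,0]>100)&(c[...,1]<60)&(c[...,2]<60)&(z>.117)&(z<.13)
q=W[r]; print("red",r.sum(),np.round(q.mean(0),4),cv2.minAreaRect((q[:,:2]*1000).astype(np.float32)))
cv2.imwrite("pics/d.png",p["color"][:,:,::-1])
E
```

```text
pos [ 0.401  -0.2559  0.2694] yaw -13.6 F [ 0.  -0.8 -0.5] j [-0.82  0.23  1.43  0.    1.48 -0.58] w 1.001 t 2.1 down [-2.e-04  5.e-04 -1.e+00]
-> tr [45.6  9.6 69.3] |t| 84 drz 0.006
[[1.0, -0.001, 0.0, -0.0], [0.001, 0.963, 0.269, -0.069], [-0.001, -0.269, 0.963, -0.147], [0.0, 0.0, 0.0, 1.0]] [[345.4, 0.0, 253.8], [0.0, 345.4, 188.8], [0.0, 0.0, 1.0]]
red 367 [ 0.4412 -0.2743  0.1247] ((441.3023986816406, -274.6895751953125), (17.12807846069336, 17.493906021118164), 20.72027015686035)
```

View pics/d.png

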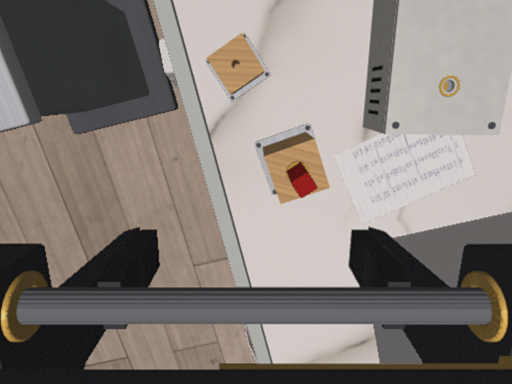

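Wrist view: the red handle top is at (301,180), in the larger stand. The small empty stand is at (237,67) and the brass ring at (450,86). The handle's yaw is about 20.7°, so I'll move above the pin at that yaw.

```bash
python3 -m handwheel '[{"translation":[45,8,40],"dr":[0,0,-0.6],"jaw":-1},{"translation":[45,8,40],"dr":[0,0,-0.6],"jaw":-1},{"translation":[45,8,40],"dr":[0,0,-0.6],"jaw":-1},{"translation":[45,8,40],"dr":[0,0,-0.6],"jaw":-1},{"translation":[45,8,40],"dr":[0,0,-0.6],"jaw":-1},{"translation":[45,8,40],"dr":[0,0,-0.6],"jaw":-1},{"translation":[45,8,40],"dr":[0,0,-0.6],"jaw":-1}]' >/dev/null;  cat > look.py <<'E'
from h import *
import sys
def look(name):
    s=sense(); p=snapshot("wrist"); pose=(np.array(s["eef_rot"]),np.array(s["position"])); pickle.dump((p,pose),open(name+".pkl","wb"))
    cv2.imwrite(f"pics/{name}.png",p["color"][:,:,::-1]); return p,pose
E
python3 - <<'E'
from look import *
p,pose=look("w2")
W=world(p,pose); c=p["color"].astype(int); z=W[...,2]
r=(c[...,0]>100)&(c[...,1]<60)&(c[...,2]<60)&(z>.117)&(z<.13)
q=W[r]; m=cv2.minAreaRect((q[:,:2]*1000).astype(np.float32)); print("red",r.sum(),np.round(q.mean(0),4),m)
go(m[0][0]/1000,m[0][1]/1000,.083,20.7)
w=(c[...,0]>130)&(c[...,0]-c[...,2]>40)&(z>.064)&(z<.076)&(np.hypot(W[...,0]-.442,W[...,1]+.275)<.05); q=W[w]; print("standtop",w.sum(),cv2.minAreaRect((q[:,:2]*1000).astype(np.float32)),np.median(q[:,2]))
E
```

```text
red 493 [ 0.4414 -0.2747  0.1246] ((441.6080627441406, -274.90924072265625), (16.771564483642578, 16.83188819885254), 20.287254333496094)
pos [ 0.4431 -0.2751  0.2297] yaw 20.6 F [ 0.6  0.1 -0.7] j [-0.78  0.34  1.39  0.    1.41 -1.14] w 1.002 t 2.78 down [ 4.e-04 -4.e-04 -1.e+00]
-> tr [ -1.4  -0.7 146.7] |t| 147 drz -0.003
standtop 2613 ((441.338623046875, -274.9952392578125), (53.89616012573242, 54.140811920166016), 5.629755020141602) 0.07080626893541492
```

```bash
python3 -m handwheel '[{"translation":[-1.5,-0.5,30],"dr":[0,0,0],"jaw":-1},{"translation":[-1.5,-0.5,60],"dr":[0,0,0],"jaw":-1},{"translation":[-1.5,-0.5,90],"dr":[0,0,0],"jaw":-1},{"translation":[-1.5,-0.5,115],"dr":[0,0,0],"jaw":-1},{"translation":[-1.5,-0.5,132],"dr":[0,0,0],"jaw":-1},{"translation":[-1.5,-0.5,142],"dr":[0,0,0],"jaw":-1},{"translation":[-1.5,-0.5,146],"dr":[0,0,0],"jaw":-1},{"translation":[-1.5,-0.5,146],"dr":[0,0,0],"jaw":-1}]' >/dev/null; python3 -c "
from h import *
go(.4415,-.275,.083)"
python3 -m handwheel '[{"translation":[0,0,0],"dr":[0,0,0],"jaw":0.3},{"translation":[0,0,0],"dr":[0,0,0],"jaw":0.5},{"translation":[0,0,0],"dr":[0,0,0],"jaw":0.6},{"translation":[0,0,0],"dr":[0,0,0],"jaw":0.7},{"translation":[0,0,0],"dr":[0,0,0],"jaw":0.8},{"translation":[0,0,0],"dr":[0,0,0],"jaw":1},{"translation":[0,0,0],"dr":[0,0,0],"jaw":1},{"translation":[0,0,0],"dr":[0,0,0],"jaw":1}]' 30; python3 -c "
from h import *
go(.4415,-.275,.083)"
```

```text
pos [ 0.4414 -0.2755  0.0829] yaw 20.6 F [ 0.1 -0.5  0.3] j [-0.79  0.5   1.61  0.    1.03 -1.15] w 0.999 t 3.45 down [-8.e-04  8.e-04 -1.e+00]
-> tr [ 0.3 -0.5 -0.1] |t| 1 drz None
time_s: 4.12
position: [0.4416, -0.2759, 0.0833]
eef_rot: [[0.936, 0.353, 0.0], [0.353, -0.936, -0.0], [0.0, 0.0, -1.0]]
force: [-0.4, 0.2, -1.5]
gripper_width: 0.419
pos [ 0.4416 -0.2759  0.0833] yaw 20.7 F [-0.4  0.2 -1.5] j [-0.79  0.5   1.61  0.    1.03 -1.15] w 0.419 t 4.12 down [ 1.e-04 -0.e+00 -1.e+00]
-> tr [ 0.3 -0.9  0.3] |t| 1 drz None
```

```bash
python3 -m handwheel '[{"translation":[0,0,0],"dr":[0,0,0],"jaw":1},{"translation":[0,0,0],"dr":[0,0,0],"jaw":1},{"translation":[0,0,0],"dr":[0,0,0],"jaw":1},{"translation":[0,0,0],"dr":[0,0,0],"jaw":1},{"translation":[0,0,0],"dr":[0,0,0],"jaw":1},{"translation":[0,0,0],"dr":[0,0,0],"jaw":1},{"translation":[0,0,0],"dr":[0,0,0],"jaw":1}]' 30; python3 -c "
from h import *
go(.4415,-.275,.083)"
```

```text
time_s: 4.7
position: [0.4416, -0.2759, 0.0833]
eef_rot: [[0.936, 0.353, -0.0], [0.353, -0.936, 0.0], [-0.0, -0.0, -1.0]]
force: [-0.9, 0.2, 0.5]
gripper_width: 0.202
pos [ 0.4416 -0.2759  0.0833] yaw 20.7 F [-0.9  0.2  0.5] j [-0.79  0.5   1.61  0.    1.03 -1.15] w 0.202 t 4.7 down [-0.  0. -1.]
-> tr [ 0.3 -0.9  0.3] |t| 1 drz None
```

Gripped at 17.8 mm opening. The seated reference is TCP (0.4416, -0.2759, 0.0833) at yaw 20.7°. I'll lift the pin.

```bash
python3 -m handwheel '[{"translation":[0,0,-5],"dr":[0,0,0],"jaw":1},{"translation":[0,0,-15],"dr":[0,0,0],"jaw":1},{"translation":[0,0,-30],"dr":[0,0,0],"jaw":1},{"translation":[0,0,-50],"dr":[0,0,0],"jaw":1},{"translation":[0,0,-72],"dr":[0,0,0],"jaw":1},{"translation":[0,0,-94],"dr":[0,0,0],"jaw":1},{"translation":[0,0,-108],"dr":[0,0,0],"jaw":1},{"translation":[0,0,-110],"dr":[0,0,0],"jaw":1}]' >/dev/null; python3 - <<'E'
from look import *
go(.58,-.225,.193)
p,pose=look("w3")
T=lambda x:pose[1]+pose[0]@np.array(x)
print("proj tip",proj(p,T([0,0,.071]),pose),"hole guess",proj(p,np.array([.596,-.225,.08]),pose), "stand hole",proj(p,np.array([.4415,-.275,.07]),pose))
W=world(p,pose); c=p["color"].astype(int); z=W[...,2]
# brass ring
m=(abs(z-.08)<.006)&(np.hypot(W[...,0]-.596,W[...,1]+.225)<.025)&(c[...,0]-c[...,2]>40)
q=W[m]; print(m.sum(), q.mean(0) if m.any() else None)
if m.any(): print(cv2.minEnclosingCircle((q[:,:2]*1000).astype(np.float32)))
cv2.imwrite("pics/w3b.png",cv2.resize(p["color"][:,:,::-1],(800,600)))
E
```

```text
pos [ 0.4422 -0.2765  0.1961] yaw 20.7 F [ 0.6 -0.7 -0.1] j [-0.79  0.37  1.45  0.    1.32 -1.15] w 0.197 t 5.37 down [ 0.0036 -0.0036 -1.    ]
-> tr [147.1   0.4   3.4] |t| 147 drz None
proj tip [254.00047511 201.02479125] hole guess [458.29137283 190.10427334] stand hole [253.51364145 177.80137482]
218 [ 0.59463526 -0.22545589  0.08159456]
((595.2060546875, -225.4853057861328), 10.314963340759277)
```

View pics/w3b.png

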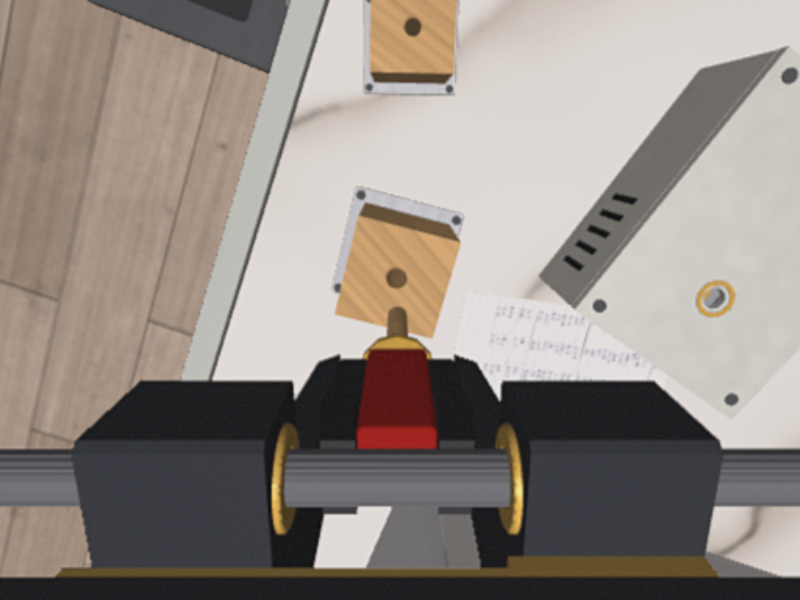

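The tip is at (398,318), which is (254.5,203) native and matches the expected (254,201). The stand hole at (397,278) matches too. The brass ring is at (714,298). I'll move over the ring, with the tip at about 100 mm height.

```bash
python3 -m handwheel '[{"translation":[30,0,3],"dr":[0,0,0],"jaw":1},{"translation":[65,0,6],"dr":[0,0,0],"jaw":1},{"translation":[100,0,10],"dr":[0,0,0],"jaw":1},{"translation":[130,0,14],"dr":[0,0,0],"jaw":1},{"translation":[150,0,18],"dr":[0,0,0],"jaw":1},{"translation":[161,-4,20],"dr":[0,0,0],"jaw":1},{"translation":[161,-4,20],"dr":[0,0,0],"jaw":1},{"translation":[161,-4,20],"dr":[0,0,0],"jaw":1}]' >/dev/null; python3 - <<'E'
from look import *
go(.595,-.2253,.16)
p,pose=look("w4")
T=lambda x:pose[1]+pose[0]@np.array(x)
print("proj tip",proj(p,T([0,0,.071]),pose),"hole guess",proj(p,np.array([.595,-.2253,.08]),pose))
W=world(p,pose); c=p["color"].astype(int); z=W[...,2]
m=(abs(z-.08)<.006)&(np.hypot(W[...,0]-.595,W[...,1]+.225)<.025)&(c[...,0]-c[...,2]>40)
q=W[m]; print(m.sum(), q.mean(0) if m.any() else None)
if m.any(): print(cv2.minEnclosingCircle((q[:,:2]*1000).astype(np.float32)))
r=((abs(z-.08)<.004)&(np.hypot(W[...,0]-.595,W[...,1]+.225)<.2)&(W[...,1]>-.33)).astype(np.uint8)
cv2.imwrite("pics/w4b.png",cv2.resize(p["color"][120:270,154:354,::-1],(800,600),interpolation=cv2.INTER_CUBIC))
E
```

```text
pos [ 0.5901 -0.2151  0.1725] yaw 20.7 F [-0.4  0.  -1.5] j [-0.54  0.57  1.17 -0.    1.4  -0.9 ] w 0.199 t 6.08 down [-1.7e-03  6.0e-04 -1.0e+00]
-> tr [ 1.  11.3 12.5] |t| 17 drz None
proj tip [254.00270741 201.03395247] hole guess [255.57654044 206.9901613 ]
138 [ 0.59482057 -0.22320753  0.0817719 ]
((594.971923828125, -225.27505493164062), 9.741400718688965)
```

View pics/w4b.png

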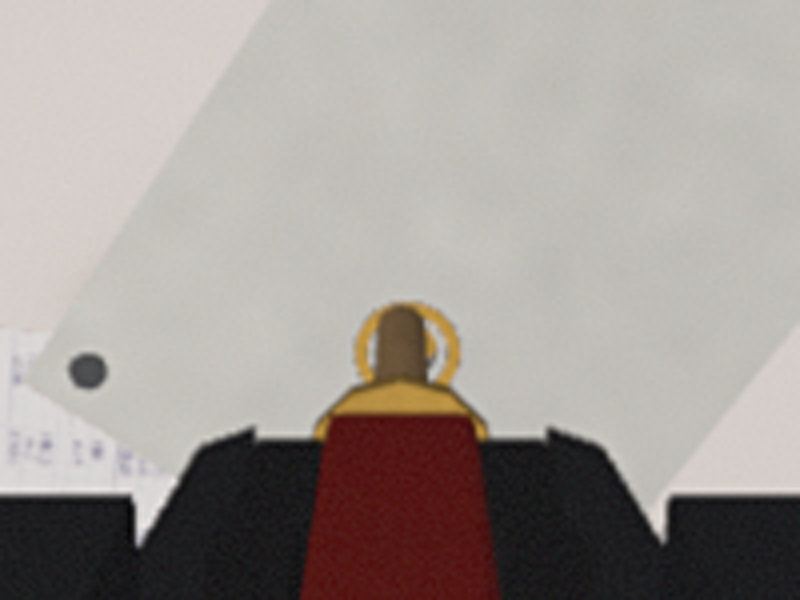

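The ring centre is at crop (408,350) and the tip at (402,312). The pin needs about +1 mm in x and +11 mm in y, which agrees with the computed offset.

```bash
python3 -m handwheel '[{"translation":[1,6,0],"dr":[0,0,0],"jaw":1},{"translation":[1,11.3,0],"dr":[0,0,0],"jaw":1},{"translation":[1,11.3,8],"dr":[0,0,0],"jaw":1},{"translation":[1,11.3,15],"dr":[0,0,0],"jaw":1},{"translation":[1,11.3,15],"dr":[0,0,0],"jaw":1},{"translation":[1,11.3,15],"dr":[0,0,0],"jaw":1}]' >/dev/null; python3 - <<'E'
from look import *
go(.595,-.2253,.15)
p,pose=look("w5")
cv2.imwrite("pics/w5b.png",cv2.resize(p["color"][145:245,184:324,::-1],(784,560),interpolation=cv2.INTER_CUBIC))
print("proj tip",proj(p,pose[1]+pose[0]@np.array([0,0,.071]),pose),"hole guess",proj(p,np.array([.595,-.2253,.08]),pose))
E
```

```text
pos [ 0.5952 -0.2255  0.1575] yaw 20.7 F [-0.8  0.4  0. ] j [-0.55  0.59  1.17  0.    1.38 -0.91] w 0.204 t 6.63 down [-1.5e-03  9.0e-04 -1.0e+00]
-> tr [-0.2 -0.2  7.5] |t| 7 drz None
proj tip [254.00240459 201.03383764] hole guess [253.8692432  197.93796807]
```

View pics/w5b.png

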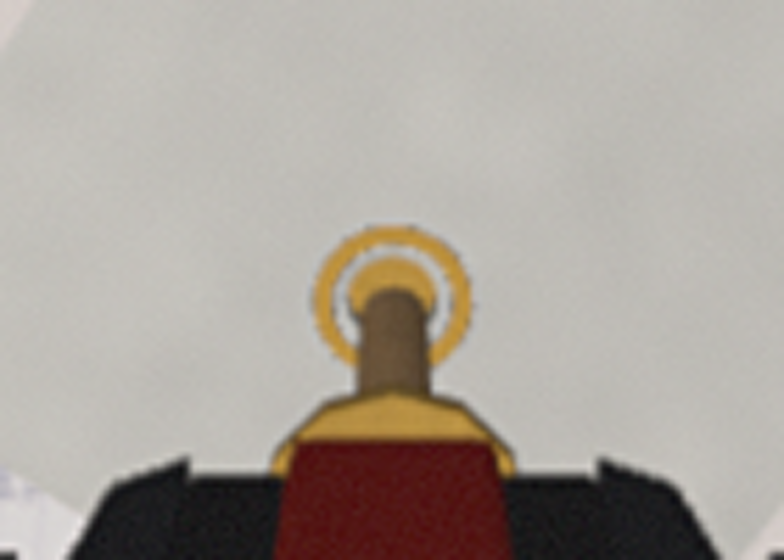

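Aligned within about 0.4 mm: ring centre at crop (392,300), tip centre at (395,318), both as projected. I'll descend carefully in small steps.

```bash
python3 -m handwheel '[{"translation":[-0.3,0,2],"dr":[0,0,0],"jaw":1},{"translation":[-0.3,0,4],"dr":[0,0,0],"jaw":1},{"translation":[-0.3,0,5],"dr":[0,0,0],"jaw":1},{"translation":[-0.3,0,6],"dr":[0,0,0],"jaw":1},{"translation":[-0.3,0,7],"dr":[0,0,0],"jaw":1},{"translation":[-0.3,0,8],"dr":[0,0,0],"jaw":1},{"translation":[-0.3,0,8],"dr":[0,0,0],"jaw":1}]' |grep -E "pos|force"
python3 -m handwheel '[{"translation":[0,0,1],"dr":[0,0,0],"jaw":1},{"translation":[0,0,2],"dr":[0,0,0],"jaw":1},{"translation":[0,0,2],"dr":[0,0,0],"jaw":1}]' |grep -E "pos|force"
```

```text
position: [0.5954, -0.2256, 0.1501]
force: [-0.4, -0.1, -0.1]
position: [0.5953, -0.2256, 0.1481]
force: [-0.6, 0.3, -0.7]
```

```bash
python3 -m handwheel '[{"translation":[0,0,2],"dr":[0,0,0],"jaw":1},{"translation":[0,0,4],"dr":[0,0,0],"jaw":1},{"translation":[0,0,6],"dr":[0,0,0],"jaw":1},{"translation":[0,0,8],"dr":[0,0,0],"jaw":1},{"translation":[0,0,9],"dr":[0,0,0],"jaw":1},{"translation":[0,0,10],"dr":[0,0,0],"jaw":1},{"translation":[0,0,10],"dr":[0,0,0],"jaw":1}]' |grep -E "pos|force"
python3 -m handwheel '[{"translation":[0,0,1],"dr":[0,0,0],"jaw":1},{"translation":[0,0,2],"dr":[0,0,0],"jaw":1},{"translation":[0,0,3],"dr":[0,0,0],"jaw":1},{"translation":[0,0,4],"dr":[0,0,0],"jaw":1},{"translation":[0,0,4],"dr":[0,0,0],"jaw":1}]' |grep -E "pos|force"
```

```text
position: [0.5953, -0.2256, 0.138]
force: [0.8, -0.6, -0.1]
position: [0.5953, -0.2256, 0.134]
force: [-0.2, 0.2, -0.7]
```

```bash
for i in 1; do python3 -m handwheel '[{"translation":[0,0,1],"dr":[0,0,0],"jaw":1},{"translation":[0,0,2],"dr":[0,0,0],"jaw":1},{"translation":[0,0,3],"dr":[0,0,0],"jaw":1},{"translation":[0,0,3],"dr":[0,0,0],"jaw":1}]' |grep -E "pos|force"; done
```

```text
position: [0.5956, -0.2258, 0.1319]
force: [-0.9, 0.5, 4.5]
```

```bash
python3 -m handwheel '[{"translation":[0,0,1],"dr":[0,0,0],"jaw":1},{"translation":[0,0,2],"dr":[0,0,0],"jaw":1},{"translation":[0,0,2],"dr":[0,0,0],"jaw":1}]' |grep -E "pos|force"
```

```text
position: [0.5956, -0.2258, 0.13]
force: [-2.0, -0.6, 5.8]
```

The pad is in contact, with force rising gently. From here I'll creep.

```bash
python3 -m handwheel '[{"translation":[0,0,0.5],"dr":[0,0,0],"jaw":1},{"translation":[0,0,1],"dr":[0,0,0],"jaw":1},{"translation":[0,0,1.5],"dr":[0,0,0],"jaw":1},{"translation":[0,0,1.5],"dr":[0,0,0],"jaw":1}]' |grep -E "pos|force"
```

```text
position: [0.5956, -0.2259, 0.1287]
force: [-1.2, -0.8, 5.7]
```

```bash
python3 -m handwheel '[{"translation":[0,0,0.5],"dr":[0,0,0],"jaw":1},{"translation":[0,0,1],"dr":[0,0,0],"jaw":1},{"translation":[0,0,1],"dr":[0,0,0],"jaw":1}]' |grep -E "pos|force"; python3 - <<'E'
from h import *
p=snapshot("top"); W=world(p); z=W[...,2]
# drawer/tab points beyond the front
ax=np.array([np.cos(np.radians(76.2)),np.sin(np.radians(76.2))]); c=np.array([.603,-.196])
u=(W[...,:2]-c)@ax; v=(W[...,:2]-c)@np.array([-ax[1],ax[0]])
m=(abs(v)<.05)&(u>.07)&(u<.25)&(z>.03)&(z<.08); print("front u max",np.percentile(u[m],98),m.sum())
E
```

```text
position: [0.5957, -0.2259, 0.1278]
force: [-0.8, -0.0, 6.8]
front u max 0.1134581945175616 128
```

```bash
python3 -m handwheel '[{"translation":[0,0,0.5],"dr":[0,0,0],"jaw":1},{"translation":[0,0,1],"dr":[0,0,0],"jaw":1},{"translation":[0,0,1],"dr":[0,0,0],"jaw":1}]' |grep -E "pos|force"
```

```text
position: [0.5956, -0.2259, 0.1268]
force: [-1.4, -0.6, 8.0]
```

```bash
python3 -m handwheel '[{"translation":[0,0,0.5],"dr":[0,0,0],"jaw":1},{"translation":[0,0,0.8],"dr":[0,0,0],"jaw":1},{"translation":[0,0,0.8],"dr":[0,0,0],"jaw":1}]' |grep -E "pos|force"; cat > dr.py <<'E'
from h import *
p=snapshot("top"); W=world(p); z=W[...,2]
ax=np.array([np.cos(np.radians(76.2)),np.sin(np.radians(76.2))]); c=np.array([.603,-.196])
u=(W[...,:2]-c)@ax; v=(W[...,:2]-c)@np.array([-ax[1],ax[0]])
m=(abs(v)<.05)&(u>.07)&(u<.25)&(z>.03)&(z<.08); print("front u max",np.percentile(u[m],98),m.sum())
E
python3 dr.py
```

```text
position: [0.5956, -0.2259, 0.1258]
force: [-1.2, -0.7, 6.7]
front u max 0.14377226322830064 295
```

Released: the drawer front has moved out by 31 mm, with peak force around 8 N. I'll hold briefly, then withdraw straight up.

```bash
python3 -m handwheel '[{"translation":[0,0,0],"dr":[0,0,0],"jaw":1},{"translation":[0,0,0],"dr":[0,0,0],"jaw":1},{"translation":[0,0,-5],"dr":[0,0,0],"jaw":1},{"translation":[0,0,-12],"dr":[0,0,0],"jaw":1},{"translation":[0,0,-22],"dr":[0,0,0],"jaw":1},{"translation":[0,0,-36],"dr":[0,0,0],"jaw":1},{"translation":[0,0,-52],"dr":[0,0,0],"jaw":1},{"translation":[0,0,-60],"dr":[0,0,0],"jaw":1}]' |grep -E "pos|force"; python3 -m handwheel '[{"translation":[0,0,0],"dr":[0,0,0],"jaw":1},{"translation":[0,0,0],"dr":[0,0,0],"jaw":1}]'|grep -E "pos|force"; python3 dr.py; python3 - <<'E'
from look import *
go(.4416,-.2759,.187,20.7)
p,pose=look("w6"); print("proj tip",proj(p,pose[1]+pose[0]@np.array([0,0,.071]),pose))
cv2.imwrite("pics/w6b.png",cv2.resize(p["color"][145:245,184:324,::-1],(784,560),interpolation=cv2.INTER_CUBIC))
E
```

```text
position: [0.5958, -0.2258, 0.1873]
force: [0.3, 0.4, -0.7]
position: [0.5953, -0.2256, 0.185]
force: [-0.7, -0.9, -0.7]
front u max 0.14391787752112126 296
pos [ 0.5951 -0.2255  0.1843] yaw 20.7 F [ 0.2 -0.4 -0.1] j [-0.55  0.57  1.13  0.    1.44 -0.91] w 0.2 t 11.17 down [-1.e-03  6.e-04 -1.e+00]
-> tr [-161.5   -7.1   -2.6] |t| 162 drz -0.0
proj tip [254.00208308 201.03323852]
```

View pics/w6b.png

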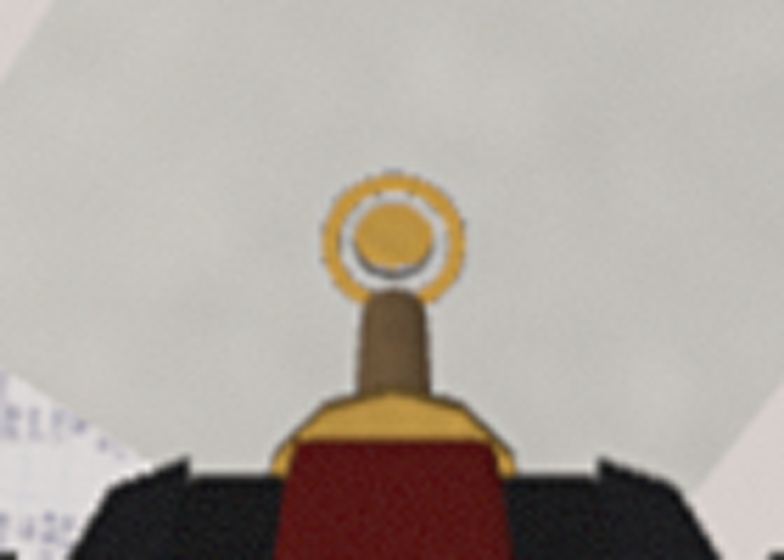

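The pin hasn't shifted in the grip: tip edge still at (395,288). The hole is clear. Going back to the stand.

```bash
python3 -m handwheel '[{"translation":[-15,-1,-2],"dr":[0,0,0],"jaw":1},{"translation":[-45,-2,-2],"dr":[0,0,0],"jaw":1},{"translation":[-80,-4,-2],"dr":[0,0,0],"jaw":1},{"translation":[-115,-5,-2],"dr":[0,0,0],"jaw":1},{"translation":[-142,-6,-2],"dr":[0,0,0],"jaw":1},{"translation":[-158,-7,-2],"dr":[0,0,0],"jaw":1},{"translation":[-161.5,-7.1,-2],"dr":[0,0,0],"jaw":1},{"translation":[-161.5,-7.1,-2],"dr":[0,0,0],"jaw":1}]' |grep -E "pos|force"; python3 -m handwheel '[{"translation":[0,0,10],"dr":[0,0,0],"jaw":1},{"translation":[0,0,20],"dr":[0,0,0],"jaw":1},{"translation":[0,0,26],"dr":[0,0,0],"jaw":1},{"translation":[0,0,28],"dr":[0,0,0],"jaw":1},{"translation":[0,0,28],"dr":[0,0,0],"jaw":1},{"translation":[0,0,28],"dr":[0,0,0],"jaw":1}]'|grep -E "force"; python3 - <<'E'
from look import *
go(.4416,-.2759,.0833,20.7)
p,pose=look("w7"); print("proj tip",proj(p,pose[1]+pose[0]@np.array([0,0,.071]),pose),proj(p,np.array([.4415,-.275,.07]),pose))
cv2.imwrite("pics/w7b.png",cv2.resize(p["color"][145:245,184:324,::-1],(784,560),interpolation=cv2.INTER_CUBIC))
E
```

```text
position: [0.4413, -0.2763, 0.1867]
force: [0.1, -0.1, -0.4]
force: [-0.9, -0.7, 0.6]
pos [ 0.4423 -0.276   0.1591] yaw 20.7 F [-0.9 -0.7  0.6] j [-0.79  0.41  1.51  0.    1.23 -1.15] w 0.203 t 12.38 down [ 2.e-04 -1.e-04 -1.e+00]
-> tr [-0.6 -0.3 75.8] |t| 76 drz 0.0
proj tip [254.00127269 201.03148346] [253.45154188 191.69751452]
```

View pics/w7b.png

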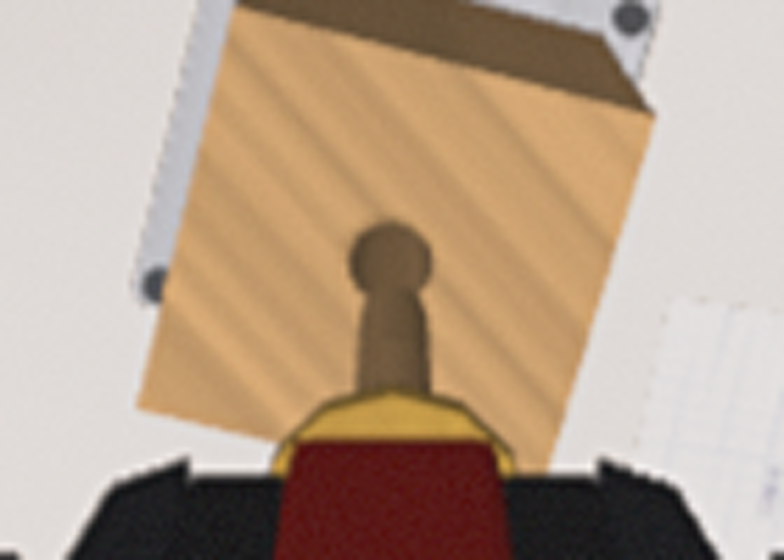

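```bash
python3 -m handwheel '[{"translation":[-0.6,-0.3,4],"dr":[0,0,0],"jaw":1},{"translation":[-0.6,-0.3,10],"dr":[0,0,0],"jaw":1},{"translation":[-0.6,-0.3,15],"dr":[0,0,0],"jaw":1},{"translation":[-0.6,-0.3,18],"dr":[0,0,0],"jaw":1},{"translation":[-0.6,-0.3,21],"dr":[0,0,0],"jaw":1},{"translation":[-0.6,-0.3,24],"dr":[0,0,0],"jaw":1},{"translation":[-0.6,-0.3,24],"dr":[0,0,0],"jaw":1}]' |grep -E "pos|force"
```

```text
position: [0.441, -0.2759, 0.1344]
force: [0.4, 0.2, -0.9]
```

```bash
python3 -m handwheel '[{"translation":[0,0,8],"dr":[0,0,0],"jaw":1},{"translation":[0,0,18],"dr":[0,0,0],"jaw":1},{"translation":[0,0,28],"dr":[0,0,0],"jaw":1},{"translation":[0,0,37],"dr":[0,0,0],"jaw":1},{"translation":[0,0,44],"dr":[0,0,0],"jaw":1},{"translation":[0,0,48],"dr":[0,0,0],"jaw":1},{"translation":[0,0,50.5],"dr":[0,0,0],"jaw":1},{"translation":[0,0,50.5],"dr":[0,0,0],"jaw":1}]' >/dev/null; python3 -c "
from h import *
go(.4416,-.2759,.0833)"
```

```text
pos [ 0.4411 -0.2759  0.0841] yaw 20.7 F [-0.1  0.6 -0.1] j [-0.79  0.5   1.61  0.    1.04 -1.15] w 0.201 t 13.68 down [-4.e-04  4.e-04 -1.e+00]
-> tr [0.5 0.1 0.8] |t| 1 drz None
```

```bash
python3 -m handwheel '[{"translation":[0.4,0,0.7],"dr":[0,0,0],"jaw":1},{"translation":[0.4,0,0.7],"dr":[0,0,0],"jaw":1},{"translation":[0.4,0,0.7],"dr":[0,0,0],"jaw":0},{"translation":[0.4,0,0.7],"dr":[0,0,0],"jaw":-0.5},{"translation":[0.4,0,0.7],"dr":[0,0,0],"jaw":-1},{"translation":[0.4,0,0.7],"dr":[0,0,0],"jaw":-1},{"translation":[0.4,0,0.7],"dr":[0,0,0],"jaw":-1},{"translation":[0.4,0,0.7],"dr":[0,0,0],"jaw":-1}]' |grep -E "pos|force|wid"; python3 -m handwheel '[{"translation":[0,0,0],"dr":[0,0,0],"jaw":-1},{"translation":[0,0,0],"dr":[0,0,0],"jaw":-1},{"translation":[0,0,0],"dr":[0,0,0],"jaw":-1},{"translation":[0,0,0],"dr":[0,0,0],"jaw":-1}]' |grep -E "pos|force|wid"; python3 dr.py
```

```text
position: [0.4415, -0.2759, 0.0838]
force: [-0.0, -0.3, 0.3]
gripper_width: 0.631
position: [0.4415, -0.2759, 0.0838]
force: [0.4, -0.5, -0.6]
gripper_width: 0.931
front u max 0.14401017408052216 291
```

Released. I'll lift clear at the same yaw and check the pin.

```bash
python3 -m handwheel '[{"translation":[0,0,-10],"dr":[0,0,0],"jaw":-1},{"translation":[0,0,-30],"dr":[0,0,0],"jaw":-1},{"translation":[0,0,-60],"dr":[0,0,0],"jaw":-1},{"translation":[0,0,-100],"dr":[0,0,0],"jaw":-1},{"translation":[0,0,-130],"dr":[0,0,0],"jaw":-1},{"translation":[0,0,-145],"dr":[0,0,0],"jaw":-1},{"translation":[0,0,-146],"dr":[0,0,0],"jaw":-1},{"translation":[0,0,-146],"dr":[0,0,0],"jaw":-1}]' >/dev/null; python3 - <<'E'
from look import *
p,pose=look("w8")
W=world(p,pose); c=p["color"].astype(int); z=W[...,2]
r=(c[...,0]>100)&(c[...,1]<60)&(c[...,2]<60)&(z>.117)&(z<.13)
q=W[r]; m=cv2.minAreaRect((q[:,:2]*1000).astype(np.float32)); print("red",r.sum(),np.round(q.mean(0),4),m)
go(.6326,-.0756,.20,-13.8)
ax=np.array([np.cos(np.radians(76.2)),np.sin(np.radians(76.2))])
for n in("top","scene"):
    p=snapshot(n); W=world(p); z=W[...,2]; c=p["color"].astype(int)
    u=(W[...,:2]-[.603,-.196])@ax; v=(W[...,:2]-[.603,-.196])@np.array([-ax[1],ax[0]])
    m=(c.max(-1)<60)&(z>.03)&(z<.07)&(u>.08)&(u<.25)&(abs(v)<.04)
    q=W[m]; print(n,m.sum(),"u",np.round(np.percentile(u[m],[2,50,98]),4),"v",np.round(np.percentile(v[m],[2,50,98]),4),"z",np.round(np.percentile(z[m],[5,50,95]),4),cv2.minAreaRect((q[:,:2]*1000).astype(np.float32)))
    m=(W[...,0]>.68)&(W[...,0]<.85)&(abs(W[...,1]+.08)<.1)&(z>.02)&(p["depth"]>0); print("box x min, z",np.round(W[m].min(0),3),np.round(np.percentile(z[m],[50,99]),3))
    # roof again
    m=(abs(z-.08)<.004)&(abs(u)<.12)&(abs(v)<.09); k,l,st,_=cv2.connectedComponentsWithStats(m.astype(np.uint8)); i=1+st[1:,4].argmax(); print("roof",cv2.minAreaRect((W[l==i][:,:2]*1000).astype(np.float32)))
E
```

```text
red 498 [ 0.4411 -0.2746  0.1246] ((441.1864318847656, -274.6966552734375), (16.7971248626709, 16.901758193969727), 20.158069610595703)
pos [ 0.4412 -0.2755  0.2287] yaw 20.7 F [-0.5 -0.1 -0.2] j [-0.79  0.34  1.4  -0.    1.41 -1.15] w 0.998 t 15.45 down [-0.0011  0.0011 -1.    ]
-> tr [ 249.7 -119.4   28.7] |t| 278 drz 0.602
top 51 u [0.0833 0.1253 0.1408] v [-0.0038  0.0023  0.0327] z [0.0329 0.0565 0.0611] ((619.0054931640625, -87.50088500976562), (70.9729232788086, 20.37929344177246), 51.558998107910156)
box x min, z [ 0.803 -0.18   0.02 ] [0.048 0.054]
roof ((604.5593872070312, -197.7251434326172), (150.11448669433594, 111.59217834472656), 76.15363311767578)
scene 82 u [0.1177 0.1326 0.1449] v [-0.0049  0.0061  0.0107] z [0.0412 0.0561 0.0591] ((630.3465576171875, -76.05502319335938), (44.23518371582031, 16.479494094848633), 78.59611511230469)
box x min, z [ 0.799 -0.137  0.02 ] [0.047 0.051]
roof ((602.3449096679688, -194.85812377929688), (151.56190490722656, 113.03633117675781), 76.00920104980469)
```

The pin is seated, its top at the same place and height as at the start. On to the drawer tab.

```bash
python3 -m handwheel '[{"translation":[250,-119,20],"dr":[0,0,0.6],"jaw":-1},{"translation":[250,-119,20],"dr":[0,0,0.6],"jaw":-1},{"translation":[250,-119,20],"dr":[0,0,0.6],"jaw":-1},{"translation":[250,-119,20],"dr":[0,0,0.6],"jaw":-1},{"translation":[250,-119,20],"dr":[0,0,0.6],"jaw":-1},{"translation":[250,-119,20],"dr":[0,0,0.6],"jaw":-1},{"translation":[250,-119,20],"dr":[0,0,0.6],"jaw":-1},{"translation":[250,-119,20],"dr":[0,0,0.6],"jaw":-1}]' >/dev/null; python3 -m handwheel '[{"translation":[0,0,0],"dr":[0,0,0],"jaw":-1},{"translation":[0,0,0],"dr":[0,0,0],"jaw":-1}]' >/dev/null; python3 - <<'E'
from look import *
p,pose=look("w9")
go(.632,-.074,.031,-13.9)
W=world(p,pose); z=W[...,2]; c=p["color"].astype(int); ax=np.array([np.cos(np.radians(76.1)),np.sin(np.radians(76.1))])
C=np.array([.6022,-.1962]); u=(W[...,:2]-C)@ax; v=(W[...,:2]-C)@np.array([-ax[1],ax[0]])
m=(c.max(-1)<60)&(z>.04)&(z<.07)&(u>.09)&(u<.2)&(abs(v)<.03)
print(m.sum(),"u",np.round(np.percentile(u[m],[1,50,99]),4),"v",np.round(np.percentile(v[m],[1,50,99]),4),"z",np.median(z[m]))
cv2.imwrite("pics/w9b.png",p["color"][:,:,::-1])
for uu in (.10,.12,.126,.145): print(uu,proj(p,np.array([*(C+uu*ax),.058]),pose).round())
E
```

```text
pos [ 0.6326 -0.0771  0.209 ] yaw -13.7 F [-0.4 -0.1  0.1] j [-0.31  0.56  1.08 -0.    1.5  -0.07] w 1.001 t 16.43 down [-1.6e-03  1.0e-04 -1.0e+00]
-> tr [ -1.1  -2.9 178. ] |t| 178 drz 0.003
999 u [0.1061 0.1224 0.1483] v [-0.0253  0.0002  0.0234] z 0.05850713340739602
0.1 [253. 199.]
0.12 [253. 178.]
0.126 [253. 171.]
0.145 [253. 150.]
```

View pics/w9b.png

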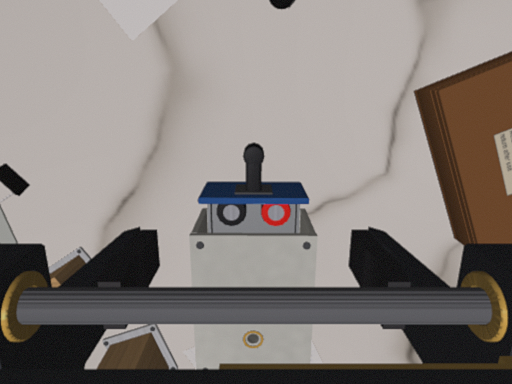

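The tab is centred at column 253: front plate at row 191, bead at row 155. It lies under the tool axis as computed. I'll descend on the tab's neck.

```bash
python3 -m handwheel '[{"translation":[-0.9,0.9,30],"dr":[0,0,0],"jaw":-1},{"translation":[-0.9,0.9,65],"dr":[0,0,0],"jaw":-1},{"translation":[-0.9,0.9,100],"dr":[0,0,0],"jaw":-1},{"translation":[-0.9,0.9,130],"dr":[0,0,0],"jaw":-1},{"translation":[-0.9,0.9,150],"dr":[0,0,0],"jaw":-1},{"translation":[-0.9,0.9,165],"dr":[0,0,0],"jaw":-1},{"translation":[-0.9,0.9,174],"dr":[0,0,0],"jaw":-1},{"translation":[-0.9,0.9,177],"dr":[0,0,0],"jaw":-1}]' | grep -E "pos|force"; python3 -m handwheel '[{"translation":[0,0,0],"dr":[0,0,0],"jaw":1},{"translation":[0,0,0],"dr":[0,0,0],"jaw":1},{"translation":[0,0,0],"dr":[0,0,0],"jaw":1},{"translation":[0,0,0],"dr":[0,0,0],"jaw":1},{"translation":[0,0,0],"dr":[0,0,0],"jaw":1},{"translation":[0,0,0],"dr":[0,0,0],"jaw":1},{"translation":[0,0,0],"dr":[0,0,0],"jaw":1},{"translation":[0,0,0],"dr":[0,0,0],"jaw":1}]' 20| grep -E "pos|force|wid"; python3 -m handwheel '[{"translation":[0,0,0],"dr":[0,0,0],"jaw":1},{"translation":[0,0,0],"dr":[0,0,0],"jaw":1},{"translation":[0,0,0],"dr":[0,0,0],"jaw":1},{"translation":[0,0,0],"dr":[0,0,0],"jaw":1},{"translation":[0,0,0],"dr":[0,0,0],"jaw":1},{"translation":[0,0,0],"dr":[0,0,0],"jaw":1}]' | grep -E "pos|force|wid"
```

```text
position: [0.6312, -0.078, 0.0317]
force: [-0.3, -0.3, -0.1]
position: [0.6323, -0.0768, 0.0329]
force: [-0.7, 0.1, -0.1]
gripper_width: 0.419
position: [0.6319, -0.0768, 0.0327]
force: [-2.3, 1.1, 2.2]
gripper_width: 0.155
```

Gripped at 13.6 mm, which is the tab's width. Pulling along tool -y.

```bash
python3 -m handwheel '[{"translation":[0,-4,0],"dr":[0,0,0],"jaw":1},{"translation":[0,-12,0],"dr":[0,0,0],"jaw":1},{"translation":[0,-20,0],"dr":[0,0,0],"jaw":1},{"translation":[0,-28,0],"dr":[0,0,0],"jaw":1},{"translation":[0,-36,0],"dr":[0,0,0],"jaw":1},{"translation":[0,-43,0],"dr":[0,0,0],"jaw":1},{"translation":[0,-49,0],"dr":[0,0,0],"jaw":1},{"translation":[0,-52,0],"dr":[0,0,0],"jaw":1}]' | grep -E "pos|force|wid";python3 -m handwheel '[{"translation":[0,-1,0],"dr":[0,0,0],"jaw":1},{"translation":[0,-2,0],"dr":[0,0,0],"jaw":1},{"translation":[0,-3,0],"dr":[0,0,0],"jaw":1},{"translation":[0,-3,0],"dr":[0,0,0],"jaw":1},{"translation":[0,-3,0],"dr":[0,0,0],"jaw":1}]' | grep -E "pos|force|wid"; sed -i 's/<.25)&(z>.03/<.26)\&(z>.03/' dr.py; python3 dr.py
```

```text
position: [0.6447, -0.0251, 0.0327]
force: [-4.1, -0.1, 3.2]
gripper_width: 0.154
position: [0.6451, -0.0234, 0.0327]
force: [-4.8, 2.3, 1.6]
gripper_width: 0.158
front u max 0.12035977598182349 87
```

```bash
python3 -m handwheel '[{"translation":[0,-1,0],"dr":[0,0,0],"jaw":1},{"translation":[0,-2,0],"dr":[0,0,0],"jaw":1},{"translation":[0,-2,0],"dr":[0,0,0],"jaw":1}]' | grep -E "pos|force|wid"
```

```text
position: [0.6456, -0.0216, 0.0327]
force: [-5.7, 1.4, 2.6]
gripper_width: 0.159
```

```bash
python3 -m handwheel '[{"translation":[0,-1,0],"dr":[0,0,0],"jaw":1},{"translation":[0,-2,0],"dr":[0,0,0],"jaw":1},{"translation":[0,-2,0],"dr":[0,0,0],"jaw":1}]' | grep -E "pos|force|wid"
```

```text
position: [0.646, -0.0198, 0.0327]
force: [-4.4, -0.3, 1.5]
gripper_width: 0.159
```

```bash
python3 -m handwheel '[{"translation":[0,-1,0],"dr":[0,0,0],"jaw":1},{"translation":[0,-2,0],"dr":[0,0,0],"jaw":1},{"translation":[0,-3,0],"dr":[0,0,0],"jaw":1},{"translation":[0,-3,0],"dr":[0,0,0],"jaw":1}]' | grep -E "pos|force|wid"
```

```text
position: [0.6461, -0.0197, 0.0327]
force: [-9.5, -12.6, 3.3]
gripper_width: 0.158
```

The stop was felt at about 13 N, so the drawer is fully open. I'll relax, release and lift.

```bash
python3 -m handwheel '[{"translation":[0,1.5,0],"dr":[0,0,0],"jaw":1},{"translation":[0,2.5,0],"dr":[0,0,0],"jaw":1},{"translation":[0,2.5,0],"dr":[0,0,0],"jaw":-0.3},{"translation":[0,2.5,0],"dr":[0,0,0],"jaw":-1},{"translation":[0,2.5,0],"dr":[0,0,0],"jaw":-1},{"translation":[0,2.5,0],"dr":[0,0,0],"jaw":-1},{"translation":[0,2.5,0],"dr":[0,0,0],"jaw":-1},{"translation":[0,2.5,0],"dr":[0,0,0],"jaw":-1}]' | grep -E "pos|force|wid"; python3 -m handwheel '[{"translation":[0,0,0],"dr":[0,0,0],"jaw":-1},{"translation":[0,0,0],"dr":[0,0,0],"jaw":-1},{"translation":[0,0,0],"dr":[0,0,0],"jaw":-1},{"translation":[0,0,0],"dr":[0,0,0],"jaw":-1},{"translation":[0,0,0],"dr":[0,0,0],"jaw":-1}]' | grep -E "pos|force|wid";  python3 -m handwheel '[{"translation":[0,0,-8],"dr":[0,0,0],"jaw":-1},{"translation":[0,0,-25],"dr":[0,0,0],"jaw":-1},{"translation":[0,0,-50],"dr":[0,0,0],"jaw":-1},{"translation":[0,0,-85],"dr":[0,0,0],"jaw":-1},{"translation":[0,0,-120],"dr":[0,0,0],"jaw":-1},{"translation":[0,0,-150],"dr":[0,0,0],"jaw":-1},{"translation":[0,0,-170],"dr":[0,0,0],"jaw":-1},{"translation":[0,0,-170],"dr":[0,0,0],"jaw":-1}]' | grep -E "pos|force|wid|time"; python3 dr.py; python3 - <<'E'
from look import *
p,pose=look("w10"); W=world(p,pose); z=W[...,2]; c=p["color"].astype(int); ax=np.array([np.cos(np.radians(76.1)),np.sin(np.radians(76.1))])
u=(W[...,:2]-[.6022,-.1962])@ax; m=(c.max(-1)<60)&(z>.04)&(z<.07)&(u>.09)&(u<.26)&(np.hypot(W[...,0]-.646,W[...,1]+.02)<.05); print("tab end u",np.percentile(u[m],99.5) if m.any() else None)
q=snapshot("scene"); cv2.imwrite("pics/fin.png",np.vstack([q["color"],p["color"]])[:,:,::-1][:,:,:][:768:1])
s=cv2.resize(q["color"],(400,300)); w=cv2.resize(p["color"],(400,300)); cv2.imwrite("pics/fin.png",np.hstack([s,w])[:,:,::-1])
W=world(q); c=q["color"].astype(int); z=W[...,2]; r=(c[...,0]>110)&(c[...,1]<60)&(W[...,0]<.45)&(z>.08); print("red",np.round(np.median(W[r],0),4),r.sum(),W[r].max(0))
E
```

```text
position: [0.6466, -0.019, 0.0328]
force: [-0.3, -0.1, 0.5]
gripper_width: 0.583
position: [0.6464, -0.0191, 0.0328]
force: [-0.5, -0.8, 1.6]
gripper_width: 0.962
time_s: 21.98
position: [0.6477, -0.0192, 0.2086]
force: [0.2, 0.3, 0.5]
gripper_width: 1.005
front u max 0.16167498966949756 150
tab end u 0.20735961167423153
red [ 0.4414 -0.2744  0.124 ] 67 [ 0.44984376 -0.26590828  0.12565137]
```

View pics/fin.png

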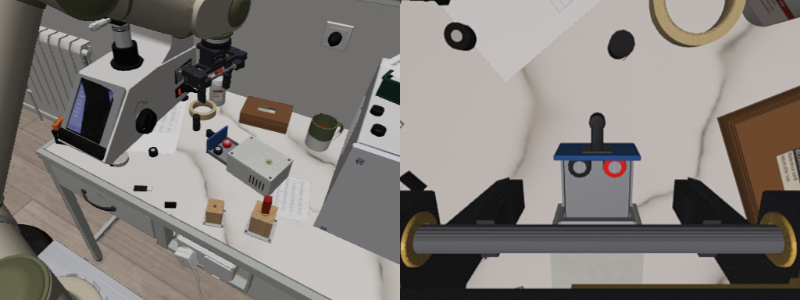

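The drawer is fully open (tab at (597,120)), the pin stands in the larger stand (264,208), the bystanders lie where they were, and the gripper is clear. Handing in.

```bash
python3 -m handwheel '[{"translation":[0,0,0],"dr":[0,0,0],"jaw":-1},{"translation":[0,0,0],"dr":[0,0,0],"jaw":-1},{"translation":[0,0,0],"dr":[0,0,0],"jaw":-1},{"translation":[0,0,0],"dr":[0,0,0],"jaw":-1}]' | grep -E "force|time"; python3 -c "
from station import close_job; print(close_job())"
```

```text
time_s: 22.47
force: [-0.3, 0.4, -0.8]
the job is handed in; nothing more can be done
None
```

The job is done and handed in after about 22.5 s of robot time; `close_job()` gives no verdict.

- **Release:** I took the pin from the larger stand and pushed the catch down the brass-ringed hole. The highest force I read was about 8 N, and the drawer sprang out about 31 mm.
- **Pin:** It is back in its stand. The handle top measured 124.6 mm high on the wrist camera, the same as at the start. Its position agreed within 0.5 mm.
- **Drawer:** I pulled it by the tab until it met its stop, at about 13 to 16 N. The tab moved another 59 mm, which puts the opening at about 90 mm.
- **Final state:** The gripper is open and clear, with no force beyond sensor noise. In the last picture the bystanders look undisturbed; I did not measure their positions.
- **Disagreements:** The top-camera figure for the drawer was not usable once the arm was in its view (it read 120, then 162 mm), so I relied on the wrist camera and the stop force.

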